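Show an oiled drawer front to the inspection camera

ROBOT

A 6-joint arm with a two-finger parallel gripper is mounted at the origin on the work surface. World frame = base frame: x ahead of the robot, y to its left, z up, the work surface at z = 0. Lengths are in mm, angles in rad, forces in N, time in s.
With the tool pointing down it reaches from about 350 to 975 mm from the base axis. Payload 17.4 kg.
Tool frame: the origin (TCP) lies midway between the tips of the shut fingers; the grasp point (between the pads) lies manip.grip_depth behind it (manip.grip_depth is the distance from the TCP to the grasp point, in mm); z points along the fingers, y is the direction in which the jaws open and shut (so a half turn about z gives the same grasp; the last joint's range is limited). The gripper opens to 85 mm and grips with 20 to 120 N. Pads are 22 mm wide; open, the fingers measure 114 mm over their backs; the gripper's body (76 mm by 85 mm) begins 54 mm behind the grasp point. The pads swing forward as they close: fully open they stand 13 mm farther back than shut.
Start: joints at [-1.381, 0.116, 1.442, -0, 1.584, -0.038], TCP at [152.428, -657.57, 231.303] pointing down, gripper open.
Joint ranges: [-2.83, 2.83], [-0.83, 2.19], [0.07, 2.5], [-1.14, 4.28], [0.01, 3], [-2.97, 2.97]. Speed limits (rad/s): [1.89, 1.89, 2.22, 3.14, 3.14, 3.14].

INTERFACE

Orientations are given as a rotation vector (axis times angle).
In Python, from station import status, eyes, manip gives the robot as it stands.
- The arm moves only by the shell command python3 -m pendant 'ROWS' [FORCE]. ROWS is JSON, a list of rows, each a list of 3 entries, a list of its own where there are three numbers: the finger opening in m, from 0 to 0.0854, then the shift along the world's x, y, z in m, then the turn, a rotation vector about the world's x, y, z in degrees. A call has 1 to 8 rows; each row shifts and turns the pose as measured when the row begins; what a row does not reach is not made up. A row lasts 1/12 s, in which the tool goes at most 41.7 mm and 7.16 degrees, less where a joint would pass 70% of its speed; a pose out of reach is approached as far as the arm can. A call is refused whole if a number of a shift passes 0.0417 or a number of a turn 7.16, either way. A call with a gripper value outside its range is refused whole. The fingers move at their own pace and stop on an object; FORCE is the grip in N (left out, the last holds). Time passes only in rows, so rows that do not move let the fingers close. It gives the time, the measured TCP pose, the force and the opening at its end, in the units of the state.
- status.get_obs(): the state, without advancing time (a new reading comes with each control period).
- eyes.grab_frame(name): name is "side" or "top" or "wrist"; returns a dict with "color" (480x640x3 uint8, blue, green, red), "intrinsics" (3x3 intrinsics, pixels), "origin" and "attitude" of the camera in the world. Camera axes: x right, y up, looking along -z (the intrinsics and any distortion apply to the point x, -y, -z); pixel columns grow to the right and rows downward; lengths in mm; the calibration is good to about 2 mm. A picture is of the moment at which its call begins. There is no depth.
- manip.job_done(): hands the job in, once; it reports no verdict.
The state is a dict: "clock": time; "joints": joint angles; "joint_vel": joint speeds; "joint_efforts": joint torques, N m; "eef_pos": TCP position; "orientation": TCP orientation; "ft_force": force on the tool from outside, world axes, zero at the start; "moment": the same for the moment, N m; "gripper_width": opening from 0.0 (shut) to 1.0 (fully open).
Only numpy, scipy, OpenCV 4.12 (cv2) and the standard library are available. Lean on these libraries where they do the work, as an engineer would, in place of code of your own. Each camera call takes 0.05 s, during which the arm holds its last target.

TASK

First slide the round metal drip dish along the bench, without lifting it, until it sits inside the taped square in front of the inspection camera. Then take the narrowest of the three freshly oiled drawer fronts out of the drying rack and hold it in the air over the dish for the camera: framed face square to the lens, right way up with its top edge level, centred in the view, the face 150 mm from the lens. Finish while still holding it there in the gripper, touching nothing else, and leave the camera untouched and the other fronts and bench things where they are.

Things in the scene. Friction and masses are not known exactly. Their poses are not given: they have to be found in the camera images.
- narrow_front: the drawer front to show: narrowest of three framed wooden fronts standing on edge in the drying rack, 100 mm wide (its y), 120 high (its z), 18 thick (its x), about 0.15 kg. Origin at the middle of its lower edge. +x points out of the framed face (28 mm wide darker frame round a paler field sunk 5 mm); the back is flush. In the rack the framed faces of all three look roughly away from the robot base.
- face (a point): centre of the framed face of the narrow front: 9 mm along its +x and 60 mm above its lower edge
- face_ahead (a point): imaginary point 100 mm straight out from the framed face's centre; tells which way the face looks
- middle_front: like the narrow front but 130 mm wide; leave it standing in its slot (slots are in any order)
- wide_front: like the narrow front but 160 mm wide; leave it standing in its slot
- rack: fixed drying rack: plywood board 250 (x) x 170 (y) x 15 mm; origin at the middle of its underside. Three slots side by side along its x, at -70, 0 and +70 mm, each between four upright dowels 40 mm high above the board, 35 mm either side of the middle; 21 mm of room for the 18 mm fronts. The fronts stand on the board (lower edge 15 mm above the table, upper edge 135 mm), x axes along the rack's x, and lift straight out.
- dish: loose round open drip dish, thin aluminium, 140 mm across at the bottom, 150 at the rim, 24 high, wall 3 mm, about 0.25 kg, slides on the table. Origin at the middle of its underside.
- spot (a point): middle of the taped square on the table (four strips of tape, 190 mm inside, 25 mm wide, flat), straight below the show point. It belongs to the camera stand and moves with it from start to start.
- camera: inspection camera on a fixed post: lens barrel 40 mm across and 35 long, grey housing 75 x 58 x 50 mm behind it. Origin at the centre of the lens front, 251 mm above the table; the camera looks along its own -x, 0.35 rad (20 degrees) downward; its y is level, its z is up in the picture. The post stands 75 mm (level) behind the lens on a round foot 116 mm across.
- show_point (a point): the point 150 mm in front of the lens on its axis, 200 mm above the table, where the centre of the framed face belongs; there the drawer front's axes are parallel to the camera's, same directions (face towards the lens)
- finish_can: closed finish can, 80 mm across, 120 high; bystander, leave alone. Origin on its underside
- sanding_block: cork sanding block, 70 x 110 x 36 mm; bystander, leave alone. Origin on its underside
- brush: paint brush lying flat; bystander, leave alone. Origin on its underside
- glue: white glue bottle, 56 mm across, 160 high; bystander, leave alone. Origin on its underside
- screw_jar: glass jar with steel lid, 70 mm across, 80 high; bystander, leave alone. Origin on its underside
- screwdriver: screwdriver lying flat; bystander, leave alone. Origin on its underside
- station: fixed stand of the inspection camera: the post, its foot, the taped square and the camera it carries. Origin at the middle of the taped square on the table; the post is towards its +x (216 mm away); the camera looks back over the square towards -x
Not all that is in view belongs to the job. Several things have the shape of the dish; the one meant has the colours described above.

How it is judged:
By the outcome, as a careful person would: the job done as asked, in the order asked, and still so for the second after the job is handed in, while the arm keeps its last pose, push and grip.
It also fails if it takes over 67 s, if anything falls off the work surface, if the arm or the gripper's body presses on something with over 40 N, if the wrist force passes 120 N, or if a joint passes its speed limit or range.

## Working session

There is one attempt and no reset: what is moved stays moved. The work goes in short steps, Python scripts to look and compute and a shell command to move; the robot and the scene stay as the last step left them, time stands still between calls to the robot, and variables do not carry over. Pictures are saved under pics/ and viewed, and the job is handed in when it is done.

```bash
ls; mkdir -p pics
cat > h.py <<'E'
import numpy as np, cv2
from scipy.spatial.transform import Rotation as R
from station import status, eyes, manip
E
python3 - <<'E'
from h import *
print(manip.grip_depth, status.get_obs())
for n in ("side","top","wrist"):
    f=eyes.grab_frame(n); cv2.imwrite(f"pics/{n}0.png",f["color"])
    np.savez(f"pics/{n}0.npz",**{k:np.array(v) for k,v in f.items()})
    print(n,f.keys(),f["intrinsics"],f["origin"],f["attitude"])
E
```

```text
pics
18.700000000000003 {'clock': 0.0, 'joints': array([-1.38082100e+00,  1.16468666e-01,  1.44228297e+00, -3.74550057e-07,
        1.58399951e+00, -3.77655675e-02]), 'joint_vel': array([ 0.00126812,  0.00170784,  0.0001638 , -0.00025306, -0.00086687,
        0.00035942]), 'joint_efforts': array([-2.87298550e-03, -7.31988215e+01, -6.32488990e+01, -1.45706904e-04,
        6.21992876e-03,  2.19798324e-05]), 'eef_pos': array([ 152.37601797, -657.37247083,  230.56286037]), 'orientation': array([-3.12009933e+00, -3.56830718e-01,  1.38893536e-04]), 'ft_force': array([ 0.52207337,  0.42730834, -0.30151615]), 'moment': array([0.017927  , 0.01908142, 0.00788834]), 'gripper_width': 1.0007340638860296}
side dict_keys(['color', 'intrinsics', 'origin', 'attitude']) [[559.2148484    0.         324.76138608]
 [  0.         559.2148484  230.58000569]
 [  0.           0.           1.        ]] [  362.33833844 -1027.84307522  1186.71095045] [ 0.77169142 -0.0799352  -0.15755227]
top dict_keys(['color', 'intrinsics', 'origin', 'attitude']) [[614.93023659   0.         326.15256162]
 [  0.         614.93023659 239.13062447]
 [  0.           0.           1.        ]] [ 328.28578657  -51.28854481 1514.17744473] [ 0.1179454  -0.14275757 -1.5551229 ]
wrist dict_keys(['color', 'intrinsics', 'origin', 'attitude']) [[404.51015977   0.         322.79719808]
 [  0.         404.51015977 242.25469187]
 [  0.           0.           1.        ]] [ 236.494002   -638.2956757   373.00851952] [-0.28060474  0.22343492 -1.32950233]
```

View pics/side0.png

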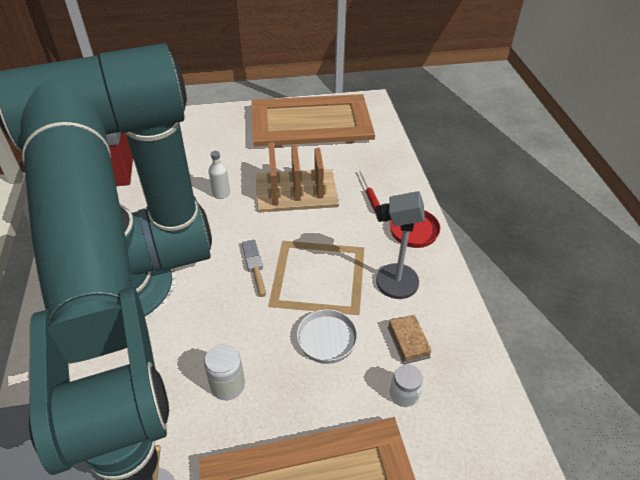

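View pics/top0.png

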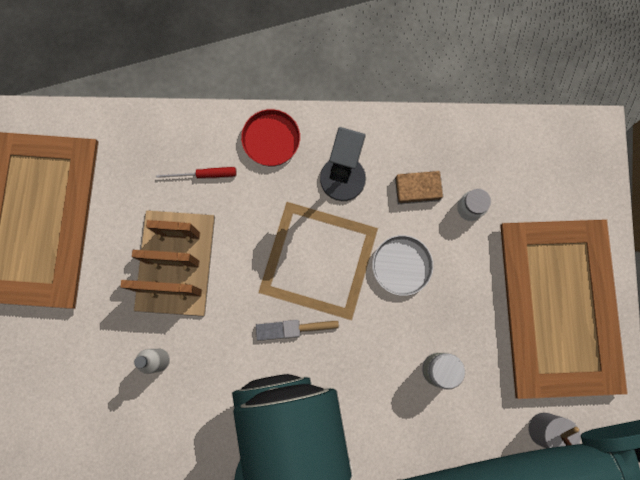

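View pics/wrist0.png

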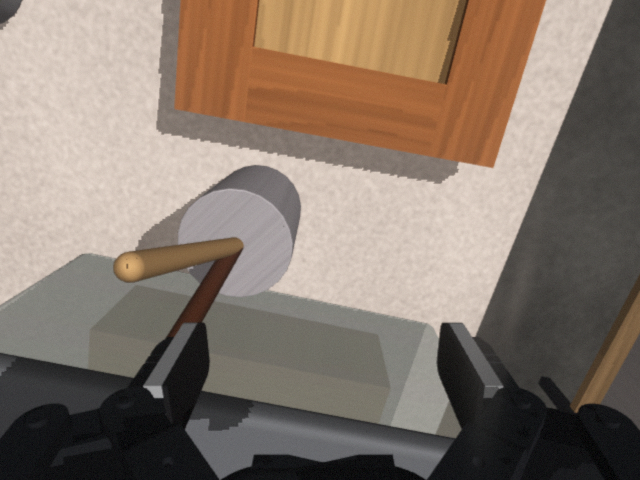

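The side view shows the aluminium dish at about (327,335) and the red dish at (414,228). In the top view the metal dish is at (402,266), the red dish at (271,138), the tape square centred near (319,261), and the fronts at (172,229), (165,257) and (160,288), the shortest being the one at (172,229).

Possible mix-ups, in top-view pixels:
- **Dish:** aluminium (402,266), or red (271,138). I choose aluminium.
- **Front:** (172,229), (165,257), (160,288), plus the big panels at (40,220) and (565,310). I choose (172,229).

I'll measure these now.

```bash
cat >> h.py <<'E'
def grab(n,tag=None):
    f=eyes.grab_frame(n)
    if tag: cv2.imwrite(f"pics/{tag}.png",f["color"])
    return f
def load(n): return dict(np.load(n,allow_pickle=True))
def ray(f,p):
    K=np.array(f["intrinsics"]);d=np.linalg.inv(K)@np.array([p[0],p[1],1.0])
    d=R.from_rotvec(f["attitude"]).apply([d[0],-d[1],-d[2]]);return np.array(f["origin"],float),d
def plane(f,p,z):
    o,d=ray(f,p);return o+d*(z-o[2])/d[2]
def proj(f,X):
    c=R.from_rotvec(f["attitude"]).inv().apply(np.array(X,float)-f["origin"]);c=np.atleast_2d(c)
    K=np.array(f["intrinsics"]);return np.c_[K[0,0]*c[:,0]/-c[:,2]+K[0,2],K[1,1]*-c[:,1]/-c[:,2]+K[1,2]]
def tri(f1,p1,f2,p2):
    a,u=ray(f1,p1);b,v=ray(f2,p2)
    t=np.linalg.lstsq(np.c_[u,-v],b-a,rcond=None)[0];P,Q=a+u*t[0],b+v*t[1];return (P+Q)/2,np.linalg.norm(P-Q)
E
python3 - <<'E'
from h import *
t=load("pics/top0.npz");s=load("pics/side0.npz")
im=t["color"]
cv2.imwrite("pics/c1.png",cv2.resize(im[190:330,110:230],None,fx=5,fy=4.2,interpolation=cv2.INTER_CUBIC))
cv2.imwrite("pics/c2.png",cv2.resize(im[115:330,240:450],None,fx=3.5,fy=2.7,interpolation=cv2.INTER_CUBIC))
im=s["color"]
cv2.imwrite("pics/c3.png",cv2.resize(im[135:220,240:350],None,fx=7,fy=7,interpolation=cv2.INTER_CUBIC))
cv2.imwrite("pics/c4.png",cv2.resize(im[180:380,260:440],None,fx=4,fy=3,interpolation=cv2.INTER_CUBIC))
# tape mask in both
for f in (t,s):
    hsv=cv2.cvtColor(f["color"],cv2.COLOR_BGR2HSV)
    m=cv2.inRange(hsv,(10,80,90),(25,200,230))
    n,l,st,c=cv2.connectedComponentsWithStats(m)
    for i in range(1,n):
        if st[i,4]>150: print(st[i],c[i],hsv[l==i].mean(0))
E
```

```text
[    0   132    98   177 14457] [ 42.13965553 216.77229024] [ 14.64287197 130.07594937 149.46745521]
[ 397  171   46   30 1136] [419.28080986 185.32570423] [ 14.40052817 118.92517606 144.17605634]
[277 202  33  31 378] [290.52645503 214.34126984] [ 16.5952381  115.4047619  142.92857143]
[ 120  211   94  105 6008] [172.79843542 263.86734354] [ 15.33322237 111.87516644 132.0349534 ]
[ 259  210  119  110 2320] [331.59525862 270.83275862] [ 16.55474138 115.13793103 141.39482759]
[  502   220   125   179 18627] [562.75052343 309.31325495] [ 14.26880335 132.925914   145.45342782]
[299 321  40  10 254] [318.81102362 325.34251969] [ 16.66535433 112.46456693 140.38976378]
[ 423   47   87   19 1091] [466.9532539   55.87992667] [ 13.01466544 123.99908341 112.30980752]
[ 245   61   77   19 1026] [282.05263158  69.95224172] [ 13.01072125 123.9122807  112.791423  ]
[182  70  52  15 577] [208.05372617  77.04159445] [ 12.9965338  123.60831889 115.152513  ]
[ 252   94  123  118 8548] [304.88219467 144.19372953] [ 14.98900328 112.24508657 158.5077211 ]
[ 269  241   95   74 1914] [317.79571578 278.50365726] [ 17.25757576 102.42894462 157.1123302 ]
[253 267  13  29 174] [258.88505747 281.43103448] [ 17.44252874 100.09770115 160.18390805]
[ 390  315   41   47 1147] [410.2842197  337.53182214] [ 14.92327812 105.26765475 164.42981691]
[ 199  417  216   63 8934] [318.76964406 456.69923886] [ 14.19610477 122.39959704 167.99462727]
```

View pics/c1.png

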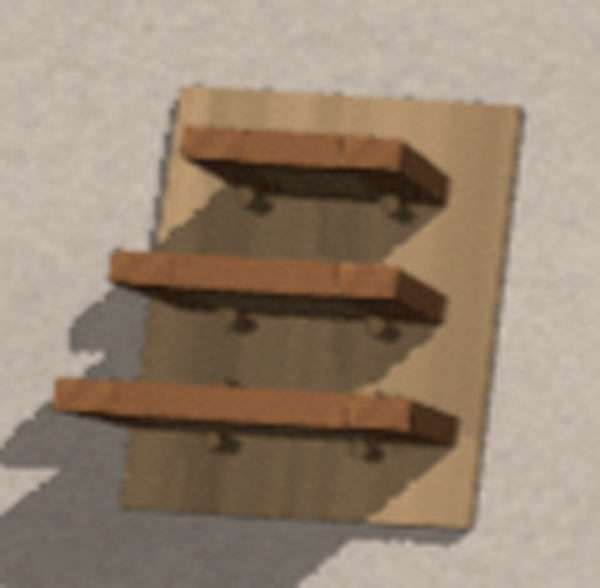

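View pics/c2.png

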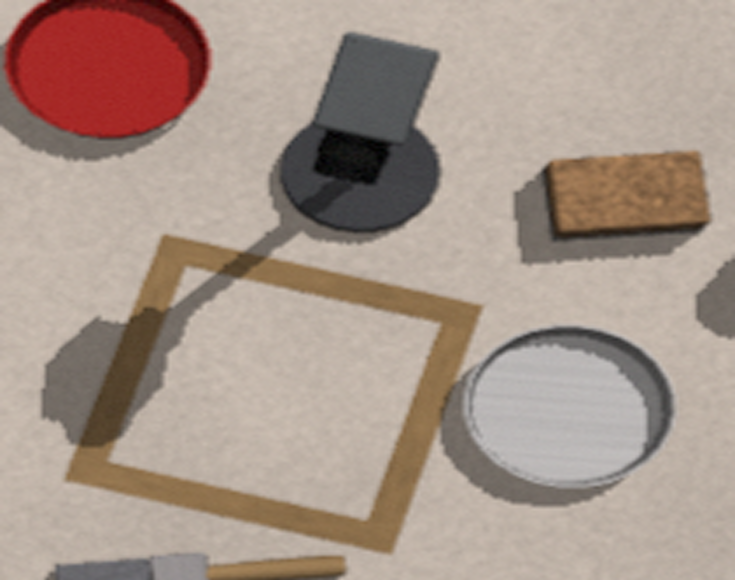

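View pics/c3.png

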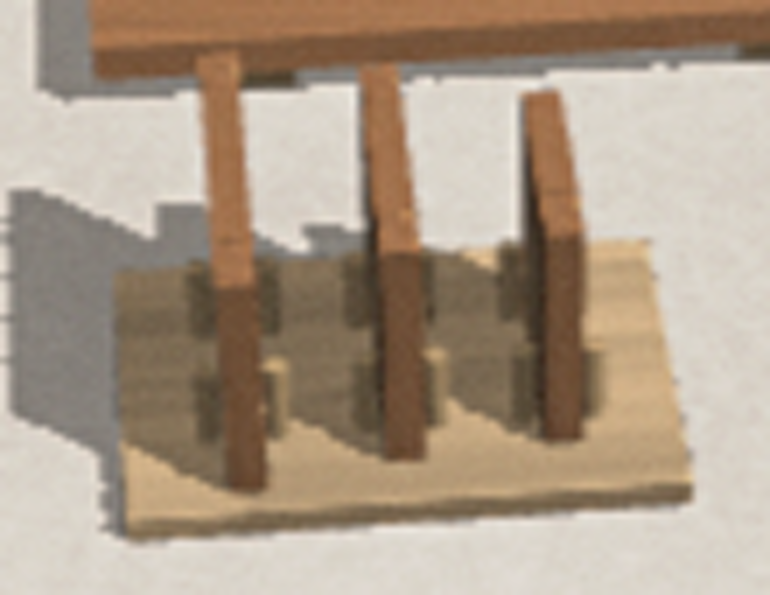

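View pics/c4.png

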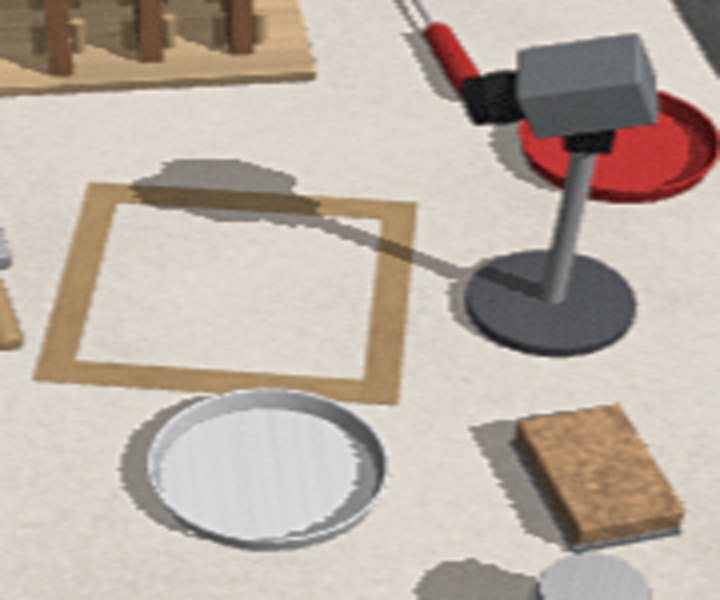

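The crops confirm the choices: the dish is bare aluminium and open, and the narrow front is the top one of the three with its top edge at about (147–191, 220–231). Next I'll cast rays onto planes at the right heights.

Run:
```python
from h import *
np.set_printoptions(precision=1,suppress=True)
t=load("pics/top0.npz");s=load("pics/side0.npz")
ct=[(287.1,202.4),(377.7,228.3),(352,319.4),(259.1,292.4)]
cs=[(283,241),(364.3,247.7),(359.3,314.7),(268.8,306.7)]
for f,c in((t,ct),(s,cs)):
    P=np.array([plane(f,p,0) for p in c]);print(P[:,:2].tolist(),"ctr",P.mean(0))
    print("sides",[np.linalg.norm(P[i]-P[i-1]) for i in range(4)],"expect 240")
    for i in range(4):
        d=P[i]-P[i-1];print(np.degrees(np.arctan2(d[1],d[0]))%90,end=" ")
    print()
print("dish",plane(t,(402.3,265.7),24),plane(s,(326.8,336),24))
P=np.array([plane(t,p,135) for p in [(146.6,220.2),(190.6,222.9),(190.6,231),(147.2,227.6)]]);print("front",P,P.mean(0),np.linalg.norm(P[0]-P[1]))
for nm,c in (("narrow",[(183,127),(403,138)]),("mid",[(112,252),(397,265)]),("wide",[(55,378),(410,397)])):
    q=[plane(t,(110+a/5,190+b/4.2),135) for a,b in c];d=q[0]-q[1];print(nm,np.linalg.norm(d),np.degrees(np.arctan2(-d[0],d[1])),q)
# rack board corners z=15
rb=np.array([plane(t,(110+a/5,190+b/4.2),15) for a,b in [(180,87),(523,107),(473,528),(122,508)]]);print("rack",rb,rb.mean(0))
for i in range(4): d=rb[i]-rb[i-1];print(np.linalg.norm(d),np.degrees(np.arctan2(d[1],d[0]))%90)
# side view top corners narrow (c3 x7, off 240,135)
for a,b in [(523,93),(558,90),(582,228),(548,237)]: print(plane(s,(240+a/7,135+b/7),135))
```

```text
[[675.0925653067358, 25.38920571562778], [611.7907615068642, -202.9922429523034], [384.36567931563667, -139.2496149975466], [447.68840174259657, 89.39269033939378]] ctr [529.7 -56.9  -0. ]
sides [np.float64(236.23949638087706), np.float64(236.99199239632617), np.float64(236.1890993002538), np.float64(237.24896409753293)] expect 240
74.2806075021021 74.5079156875922 74.34289542820761 74.51987421694025 
[[450.0691197082228, 91.55103709071182], [678.4397062303509, 28.15052694083306], [613.7604162217384, -200.4331730039279], [385.227487972159, -137.33248832803463]] ctr [531.9 -54.5   0. ]
sides [np.float64(237.89095277943898), np.float64(237.00791015433575), np.float64(237.55824219852846), np.float64(237.08436410040608)] expect 240
74.18282218697298 74.48421937269848 74.20078376735292 74.56453204095365 
dish [ 515.1 -260.5   24. ] [ 516.1 -266.8   24. ]
front [[598.2 337.  135. ]
 [593.3 237.  135. ]
 [574.6 236.1 135. ]
 [581.1 334.6 135. ]] [586.8 286.2 135. ] 100.14047831085648
narrow 100.12169862643594 -2.695806892365383 [array([598.1, 337. , 135. ]), array([593.4, 237. , 135. ])]
mid 128.548749873784 -2.4145408905872294 [array([529.3, 364.9, 135. ]), array([523.9, 236.4, 135. ])]
wide 158.93469638167252 -2.975198199401976 [array([461.2, 386. , 135. ]), array([452.9, 227.3, 135. ])]
rack [[645.6 373.7  15. ]
 [635.9 203.6  15. ]
 [388.7 217.7  15. ]
 [398.3 387.   15. ]] [517.1 295.5  15. ]
247.67319614773433 86.90428000733189
170.32294928356097 86.73443324351585
247.55370966303687 86.72884753964286
169.56465918065064 86.77444033385612
[583.  338.1 135. ]
[598.6 337.9 135. ]
[592.9 242.2 135. ]
[577.7 238.5 135. ]
```

Measurements agree between views:
- **Station:** centre about (531,-56), yaw -15.6°.
- **Dish:** about (516,-264).
- **Narrow front:** about (587,287), width 100 mm, yaw about -3°.

I'll tow the dish from inside with the fingers shut, pushing on its far wall so it stays stable. First I move above it.

```bash
python3 -m pendant '[[0.0854,[0,0,0.03],[0,0,0]],[0.0,[0.02,0.02,0.02],[0,0,5]],[0.0,[0.03,0.035,0],[0,0,5]],[0.0,[0.03,0.035,0],[0,0,5]],[0.0,[0.03,0.035,0],[0,0,5]],[0.0,[0.03,0.035,0],[0,0,5]],[0.0,[0.03,0.035,0],[0,0,5]],[0.0,[0.03,0.035,0],[0,0,5]]]'
python3 -m pendant '[[0.0,[0.03,0.035,0],[0,0,5]],[0.0,[0.03,0.035,0],[0,0,5]],[0.0,[0.03,0.035,0],[0,0,5]],[0.0,[0.03,0.035,0],[0,0,5]],[0.0,[0.03,0.03,0],[0,0,5]],[0.0,[0,0,0],[0,0,0]]]'
```

```text
clock: 0.82
eef_pos: [334.2, -443.3, 277.7]
orientation: [-2.855, -1.297, 0.006]
ft_force: [1.8, -1.2, 0.4]
gripper_width: 0.006
clock: 1.32
eef_pos: [473.2, -280.8, 277.5]
orientation: [-2.477, -1.925, 0.005]
ft_force: [-0.3, -0.6, -0.7]
gripper_width: -0.0
```

```bash
python3 -m pendant '[[0.0,[0.022,0.022,0],[0,0,0]],[0.0,[0.022,0.021,-0.03],[0,0,0]],[0.0,[0,0,-0.035],[0,0,0]],[0.0,[0,0,-0.035],[0,0,0]],[0.0,[0,0,-0.035],[0,0,0]],[0.0,[0,0,0],[0,0,0]]]'
python3 - <<'E'
from h import *
for n in("top","side","wrist"): grab(n,n+"1")
a=cv2.imread("pics/top1.png");b=cv2.imread("pics/side1.png")
cv2.imwrite("pics/m1.png",np.hstack([cv2.resize(a[150:350,240:470],(400,400)),cv2.resize(b[200:400,230:460],(400,400))]))
E
```

```text
clock: 1.82
eef_pos: [520.4, -231.9, 139.6]
orientation: [-2.473, -1.936, 0.003]
ft_force: [-0.6, 1.3, -1.4]
gripper_width: -0.002
```

View pics/m1.png

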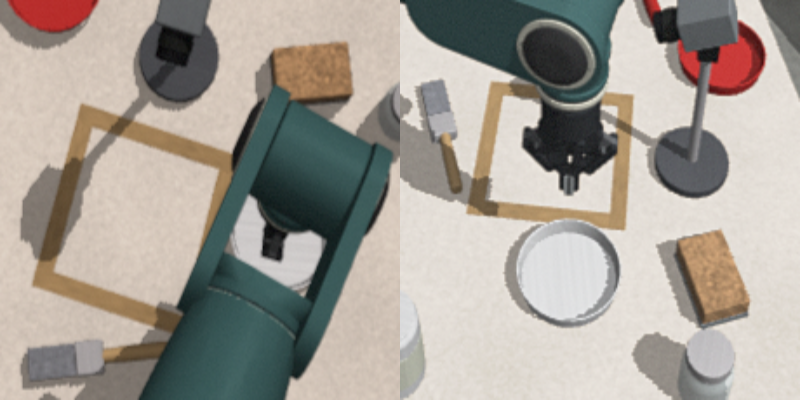

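View pics/wrist1.png

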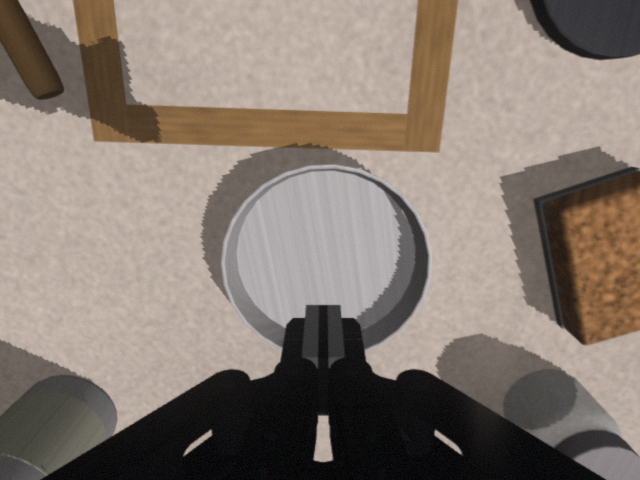

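The wrist view shows the dish rim spanning about (222–429, 165–355), with the shut fingers over its inside. I'll descend to z of about 12.

```bash
python3 - <<'E'
from h import *
f=eyes.grab_frame("wrist");print(plane(f,(325.5,258),24), plane(f,(326,165),24))
E
python3 -m pendant '[[0.0,[0,-0.005,-0.035],[0,0,0]],[0.0,[0,-0.005,-0.035],[0,0,0]],[0.0,[0,0,-0.03],[0,0,0]],[0.0,[0,0,-0.018],[0,0,0]],[0.0,[0,0,0],[0,0,0]]]'
```

```text
[ 523.02940933 -253.86771074   24.        ] [ 538.92140059 -190.46807461   24.        ]
clock: 2.43
eef_pos: [529.3, -248.9, 43.8]
orientation: [2.453, 1.915, 0.02]
ft_force: [0.3, -0.4, 1.3]
gripper_width: 0.001
```

```bash
python3 -m pendant '[[0.0,[0,0,0],[0,0,0]]]'; python3 -m pendant '[[0.0,[-0.005,0.008,-0.015],[0,0,0]],[0.0,[0,0,0],[0,0,0]]]'
python3 - <<'E'
from h import *
print(status.get_obs()["joints"]); grab("wrist","wrist2")
E
```

```text
clock: 2.52
eef_pos: [530.1, -249.6, 45.9]
orientation: [2.452, 1.913, 0.021]
ft_force: [-0.5, -0.4, 0.7]
gripper_width: 0.002
clock: 2.68
eef_pos: [527.2, -243.0, 36.1]
orientation: [2.448, 1.909, 0.025]
ft_force: [-1.3, 0.0, -1.1]
gripper_width: 0.002
[-4.75305648e-01  1.03238042e-02  1.87930471e+00 -1.26979035e-03
  1.21159809e+00 -2.28534504e-01]
```

View pics/wrist2.png

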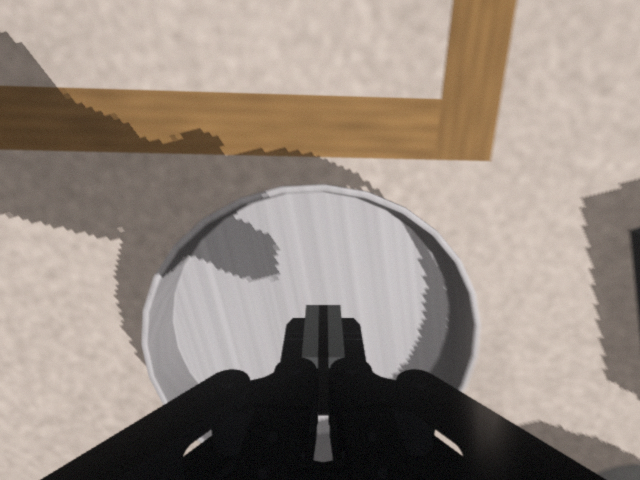

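The fingers are inside the rim, with its far edge at pixel row 187 and the finger tips at row 310. I'll keep going down.

```bash
python3 -m pendant '[[0.0,[0,0,-0.012],[0,0,0]],[0.0,[0,0,0],[0,0,0]],[0.0,[0,0,-0.01],[0,0,0]],[0.0,[0,0,0],[0,0,0]]]'
```

```text
clock: 3.07
eef_pos: [531.8, -246.2, 21.5]
orientation: [2.439, 1.902, 0.032]
ft_force: [0.7, 0.2, -0.5]
gripper_width: 0.001
```

```bash
python3 -m pendant '[[0.0,[-0.004,0,-0.008],[0,0,0]],[0.0,[0,0.012,-0.003],[0,0,0]],[0.0,[0,0.015,0],[0,0,0]],[0.0,[0,0.015,0],[0,0,0]],[0.0,[0,0.015,0],[0,0,0]],[0.0,[0,0.015,0],[0,0,0]]]'
```

```text
clock: 3.57
eef_pos: [526.5, -171.1, 8.7]
orientation: [2.442, 1.898, 0.03]
ft_force: [0.1, -2.3, 1.5]
gripper_width: 0.006
```

```bash
python3 -m pendant '[[0.0,[0.001,0.015,0.003],[0,0,0]],[0.0,[0.001,0.015,0],[0,0,0]],[0.0,[0.001,0.015,0],[0,0,0]],[0.0,[0.001,0.015,0],[0,0,0]],[0.0,[0.001,0.015,0],[0,0,0]],[0.0,[0.001,0.015,0],[0,0,0]]]'
python3 -m pendant '[[0.0,[0.001,0.012,0],[0,0,0]],[0.0,[0.001,0.010,0],[0,0,0]],[0.0,[0,0,0],[0,0,0]]]'
python3 - <<'E'
from h import *
for n in("top","side","wrist"): grab(n,n+"3")
a=cv2.imread("pics/wrist3.png");b=cv2.imread("pics/side3.png")
cv2.imwrite("pics/m3.png",np.hstack([cv2.resize(a,(400,300)),cv2.resize(b[200:400,230:460],(400,300))]))
E
```

```text
clock: 4.07
eef_pos: [530.4, -70.7, 11.8]
orientation: [2.44, 1.9, 0.029]
ft_force: [0.6, -1.3, -0.1]
gripper_width: -0.001
clock: 4.32
eef_pos: [531.3, -42.7, 11.7]
orientation: [2.437, 1.904, 0.029]
ft_force: [0.5, -0.1, -0.2]
gripper_width: 0.001
```

View pics/m3.png

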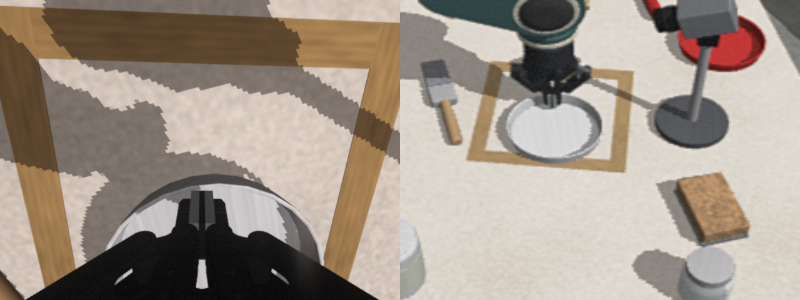

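```bash
cat >> h.py <<'E'
def dish(f,lo=(0,0,150),roi=None):
    hsv=cv2.cvtColor(f["color"],cv2.COLOR_BGR2HSV)
    m=cv2.inRange(hsv,(0,0,120),(179,28,255))
    return m
E
python3 - <<'E'
from h import *
f=eyes.grab_frame("side");print(plane(f,(318,285.3),24))
c=f["color"][230:330,260:380];cv2.imwrite("pics/c5.png",cv2.resize(c,None,fx=6,fy=6))
E
```

```text
[ 520.65051494 -106.34912103   24.        ]
```

View pics/c5.png

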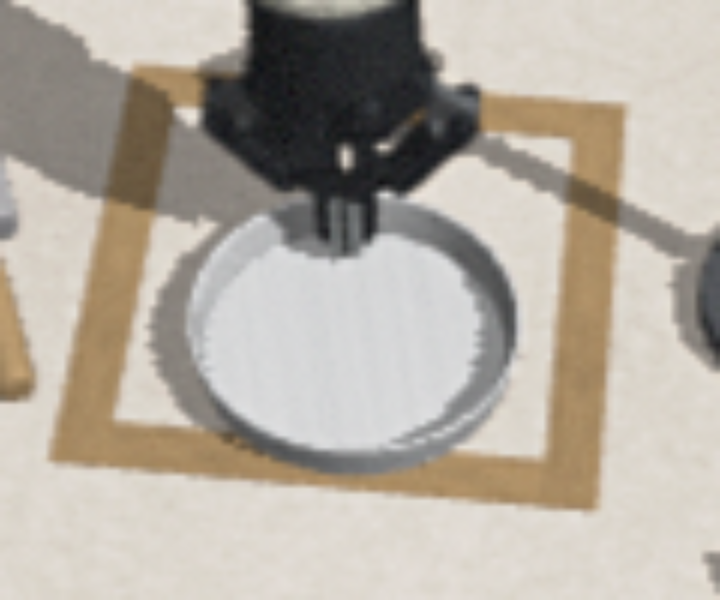

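```bash
python3 -m pendant '[[0.0,[0.002,0.01,0],[0,0,0]],[0.0,[0.002,0.01,0],[0,0,0]],[0.0,[0.002,0.01,0],[0,0,0]],[0.0,[0.002,0.01,0],[0,0,0]],[0.0,[0,0,0],[0,0,0]]]'
python3 - <<'E'
from h import *
f=eyes.grab_frame("side")
c=f["color"][230:330,260:380];cv2.imwrite("pics/c6.png",cv2.resize(c,None,fx=6,fy=6))
E
```

```text
clock: 4.93
eef_pos: [540.1, -3.5, 11.7]
orientation: [2.442, 1.897, 0.028]
ft_force: [0.2, -0.7, -0.4]
gripper_width: -0.003
```

View pics/c6.png

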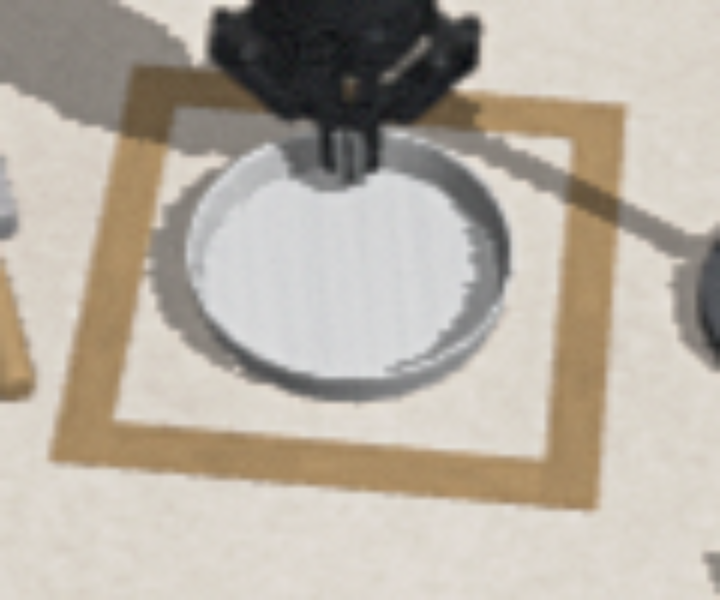

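```bash
python3 -m pendant '[[0.0,[0.003,0.007,0],[0,0,0]],[0.0,[0,0,0],[0,0,0]],[0.0,[0,-0.015,0],[0,0,0]],[0.0,[0,-0.01,0.02],[0,0,0]],[0.0,[0,0,0.03],[0,0,0]],[0.0,[0,0,0.03],[0,0,0]],[0.0,[0,0,0.035],[0,0,0]],[0.0,[0,0,0.035],[0,0,0]]]'
python3 -m pendant '[[0.04,[0,0.01,0.035],[0,0,0]],[0.04,[0,0.035,0.03],[0,0,0]],[0.04,[0,0.04,0.03],[0,0,0]],[0.04,[0,0.04,0],[0,0,0]],[0.04,[0,0.04,0],[0,0,2]],[0.04,[0,0.04,0],[0,0,2]],[0.04,[0,0.03,0],[0,0,2]],[0.04,[0,0,0],[0,0,0]]]'
python3 - <<'E'
from h import *
print(status.get_obs()["orientation"])
for n in("top","side","wrist"): grab(n,n+"4")
f=eyes.grab_frame("side")
c=f["color"][230:330,260:380];cv2.imwrite("pics/c7.png",cv2.resize(c,None,fx=6,fy=6))
E
```

```text
clock: 5.65
eef_pos: [538.2, -21.5, 157.9]
orientation: [2.449, 1.906, 0.011]
ft_force: [0.2, -1.2, 0.6]
gripper_width: -0.005
clock: 6.32
eef_pos: [538.1, 210.9, 260.3]
orientation: [2.344, 2.024, 0.036]
ft_force: [-0.8, -0.0, 0.3]
gripper_width: 0.47
[2.34353783 2.02386824 0.03613272]
```

View pics/c7.png

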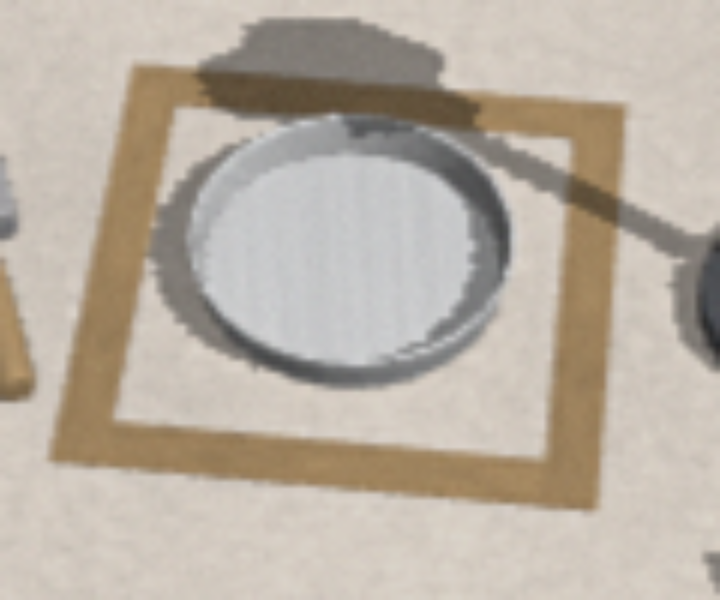

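View pics/wrist4.png

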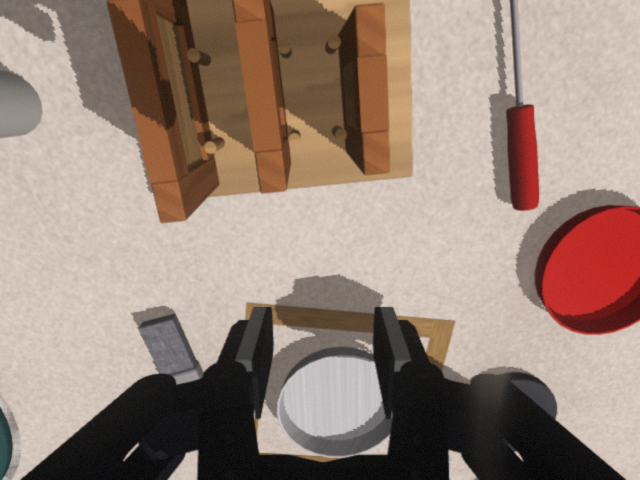

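View pics/top4.png

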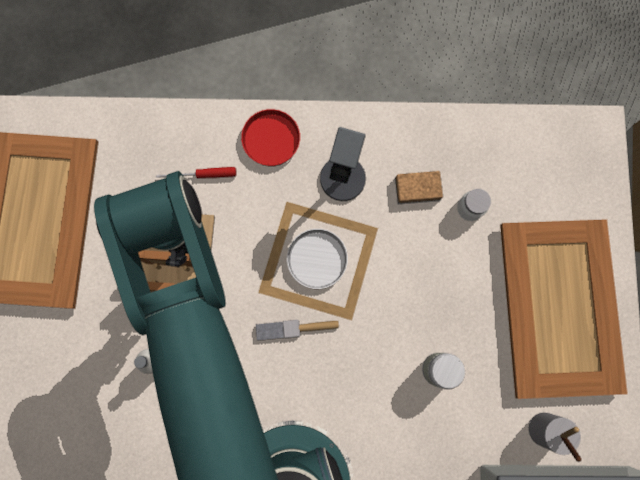

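The dish sits within the inner tape in both views, centred at about (317,260) in the top view. Now I'll line up over the narrow front, whose top edge runs about (357–388, 5–172) in the wrist view.

```bash
cat >> h.py <<'E'
def goal(pos,Rd):
    o=status.get_obs();d=R.from_matrix(Rd)*R.from_rotvec(o["orientation"]).inv()
    print("shift mm",np.round(np.array(pos)-o["eef_pos"],1),"turn deg",np.round(np.degrees(d.as_rotvec()),2))
def tool(psi,th):  # psi,th deg: front yaw, tilt-> tool axes
    c,s=np.cos(np.radians(psi)),np.sin(np.radians(psi));ct,st=np.cos(np.radians(th)),np.sin(np.radians(th))
    nx=np.array([ct*c,ct*s,st]);nz=np.array([-st*c,-st*s,ct]);return np.c_[np.cross(nx,-nz),nx,-nz]
E
python3 - <<'E'
from h import *
t=eyes.grab_frame("top");print(plane(t,(317,260),24))
w=eyes.grab_frame("wrist")
for p in [(357,6),(385,5),(388,173),(362,130),(387,130)]: print(p,plane(w,p,135))
goal([587,287,230],tool(-3,0))
E
```

```text
[526.53253065 -51.79786291  24.        ]
(357, 6) [587.19446244 335.70285544 135.        ]
(385, 5) [603.48172856 333.86828285 135.        ]
(388, 173) [595.67278876 235.86677627 135.        ]
(362, 130) [581.77549656 266.05532456 135.        ]
(387, 130) [597.72753244 263.54162322 135.        ]
shift mm [ 48.2  81.6 -30.4] turn deg [1.03 2.76 5.79]
```

```bash
python3 -m pendant '[[0.04,[0.016,0.027,0],[0.5,1.4,3]],[0.04,[0.016,0.027,0],[0.5,1.4,2.8]],[0.04,[0.016,0.027,-0.01],[0,0,0]],[0.04,[0,0,0],[0,0,0]],[0.04,[0,0,0],[0,0,0]]]'
python3 - <<'E'
from h import *
goal([587,287,220],tool(-3,0))
w=grab("wrist","wrist5"); print(w["origin"])
E
```

```text
clock: 7.03
eef_pos: [590.1, 283.0, 251.2]
orientation: [-2.284, -2.156, -0.0]
ft_force: [-0.3, 0.3, 0.5]
gripper_width: 0.47
shift mm [ -3.1   4.  -31.2] turn deg [-0.03 -0.03  0.32]
[597.09225562 367.1903891  393.62408289]
```

View pics/wrist5.png

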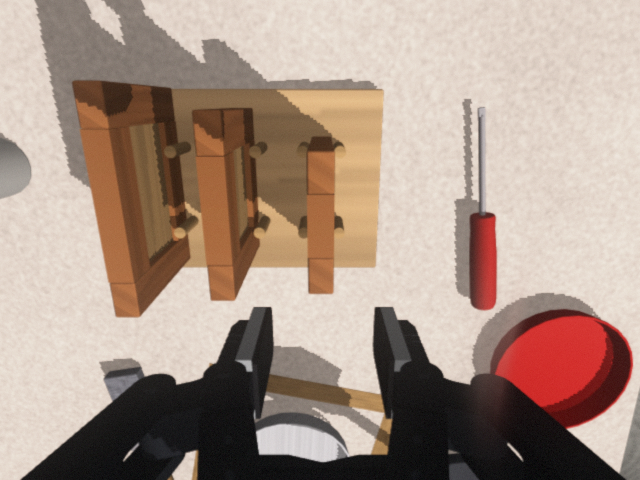

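The narrow front's top edge is at (308–335, 150–293), nearly centred between the fingers at column 323.

Run:
```python
from h import *
w=eyes.grab_frame("wrist")
P=np.array([plane(w,p,135) for p in [(309,150),(335,150),(333.5,293),(308,293)]]);print(P,P.mean(0))
d=(P[0]+P[1]-P[2]-P[3])/2;print(np.linalg.norm(d),np.degrees(np.arctan2(-d[0],d[1])))
goal([*P.mean(0)[:2],101],tool(-3,0))
```

```text
[[586.41966985 339.43425167 135.        ]
 [602.66077458 338.4926962  135.        ]
 [596.83873137 239.70910383 135.        ]
 [578.87518539 240.74300915 135.        ]] [591.1985903  289.59476521 135.        ]
98.9633448322083 -3.87228700234857
shift mm [   1.7    7.1 -150.1] turn deg [-0.03 -0.04  0.35]
```

```bash
python3 -m pendant '[[0.05,[0,0.006,-0.025],[0,0,0]],[0.05,[0,0,-0.025],[0,0,0]],[0.05,[0,0,-0.025],[0,0,0]],[0.05,[0,0,-0.005],[0,0,0]],[0.05,[0,0,0],[0,0,0]]]'
python3 - <<'E'
from h import *
goal([590,289,101],tool(-3.5,0))
w=grab("wrist","wrist6")
E
```

```text
clock: 7.55
eef_pos: [589.2, 283.5, 173.5]
orientation: [2.29, 2.147, 0.01]
ft_force: [0.2, -0.2, 0.7]
gripper_width: 0.587
shift mm [  0.8   5.5 -72.5] turn deg [-0.15  0.35  0.19]
```

View pics/wrist6.png

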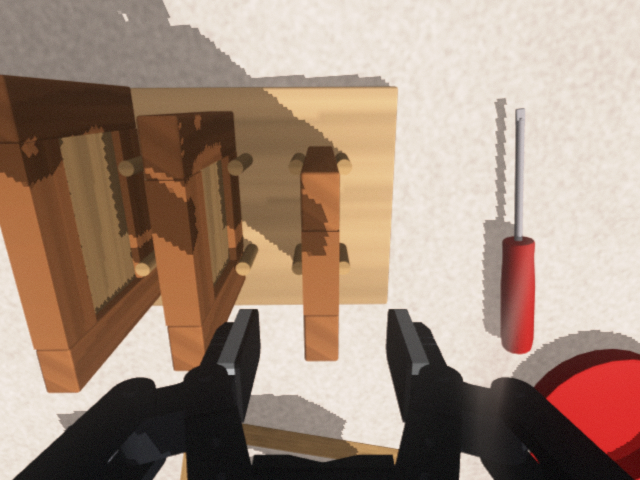

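```bash
python3 -m pendant '[[0.05,[0,0.005,-0.018],[0,0.3,0]],[0.05,[0,0.002,-0.018],[0,0,0]],[0.05,[0,0,-0.018],[0,0,0]],[0.05,[0,0,-0.008],[0,0,0]],[0.05,[0,0,0],[0,0,0]]]'
python3 - <<'E'
from h import *
goal([590,289,101],tool(-3.5,0))
w=grab("wrist","wrist7")
E
```

```text
clock: 8.02
eef_pos: [591.6, 290.7, 117.8]
orientation: [2.293, 2.145, 0.019]
ft_force: [-0.4, -0.0, -0.2]
gripper_width: 0.587
shift mm [ -1.6  -1.7 -16.8] turn deg [-0.41  0.59  0.32]
```

View pics/wrist7.png

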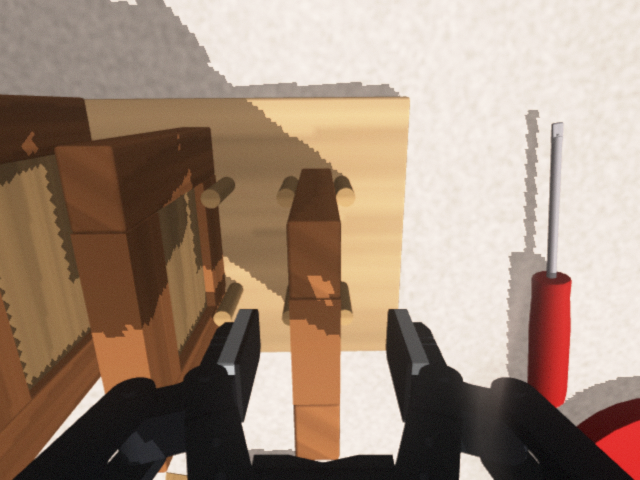

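```bash
python3 -m pendant '[[0.05,[-0.002,-0.001,-0.010],[-0.4,0.6,0.3]],[0.05,[-0.001,0,-0.007],[0,0,0]],[0.05,[0,0,0],[0,0,0]],[0.05,[0,0,0],[0,0,0]]]'
python3 - <<'E'
from h import *
goal([589,289,101],tool(-3.5,0))
E
```

```text
clock: 8.4
eef_pos: [589.8, 290.1, 103.9]
orientation: [2.287, 2.152, 0.005]
ft_force: [0.2, 0.1, 0.1]
gripper_width: 0.585
shift mm [-0.8 -1.1 -2.9] turn deg [-0.08  0.18 -0.01]
```

```bash
python3 -m pendant '[[0.0,[0,0,-0.002],[0,0,0]],[0.0,[0,0,0],[0,0,0]],[0.0,[0,0,0],[0,0,0]],[0.0,[0,0,0],[0,0,0]],[0.0,[0,0,0],[0,0,0]],[0.0,[0,0,0],[0,0,0]]]' 60
python3 - <<'E'
from h import *
goal([589,289,101],tool(-3.5,0))
w=grab("wrist","wrist8")
E
```

```text
clock: 8.9
eef_pos: [590.2, 290.3, 103.0]
orientation: [2.287, 2.152, 0.007]
ft_force: [-0.7, -0.7, -1.0]
gripper_width: 0.201
shift mm [-1.2 -1.3 -2. ] turn deg [-0.12  0.26 -0.01]
```

View pics/wrist8.png

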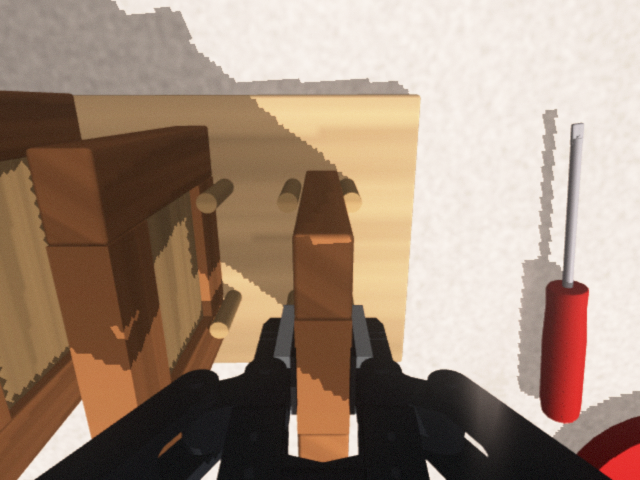

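Gripped: opening about 17–18 mm, pads on the top rail. Lifting straight up.

```bash
python3 -m pendant '[[0.0,[0,0,0.01],[0,0,0]],[0.0,[0,0,0.015],[0,0,0]],[0.0,[0,0,0.02],[0,0,0]],[0.0,[0,0,0.025],[0,0,0]],[0.0,[0,0,0.025],[0,0,0]],[0.0,[0,0,0.025],[0,0,0]],[0.0,[0,0,0.02],[0,0,0]],[0.0,[0,0,0],[0,0,0]]]'
python3 - <<'E'
from h import *
T=tool(-15.6,20.05); c=np.array([530.8,-55.7,200]); tcp=c-28*T[:,2]-9*T[:,1]; print(tcp)
goal(tcp,T); goal(tcp,tool(-3.5,0))
for n in("side","wrist"): grab(n,n+"9")
E
```

```text
clock: 9.62
eef_pos: [588.4, 289.5, 257.8]
orientation: [2.287, 2.151, 0.01]
ft_force: [-0.2, 0.2, 0.3]
gripper_width: 0.203
[513.4109999  -50.84490394 223.21746579]
shift mm [ -74.9 -340.3  -34.6] turn deg [ -3.44 -19.46 -12.02]
shift mm [ -74.9 -340.3  -34.6] turn deg [-0.15  0.34 -0.01]
```

View pics/side9.png

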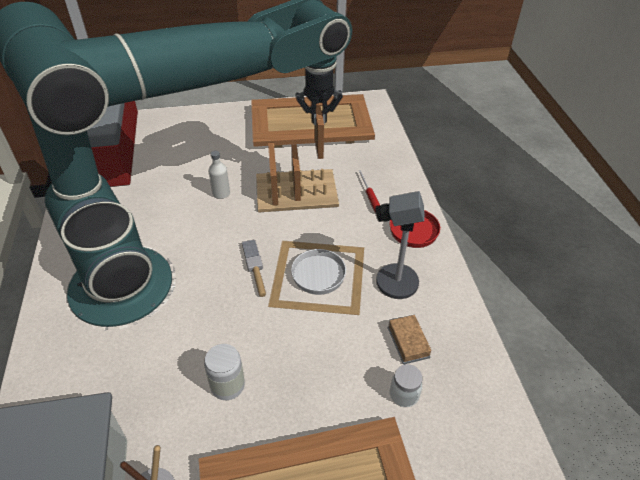

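View pics/wrist9.png

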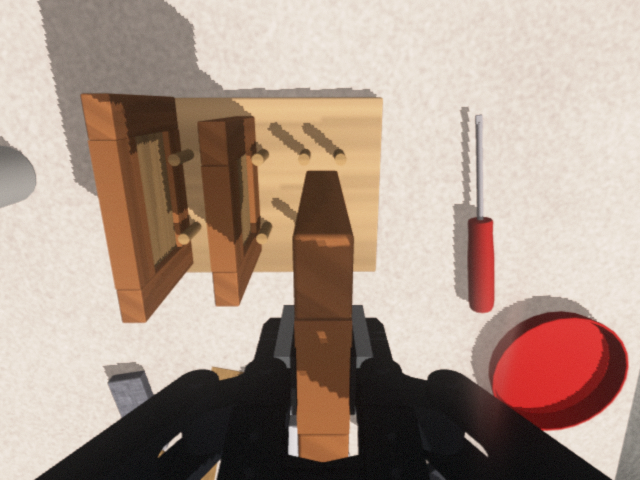

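Lifted clean, and the other two fronts are still standing. Carrying it to the show point while turning.

```bash
python3 -m pendant '[[0.0,[-0.006,-0.02,0],[-0.2,-1,-0.8]],[0.0,[-0.006,-0.025,0],[-0.2,-1.2,-0.8]],[0.0,[-0.006,-0.025,0],[-0.2,-1.2,-0.8]],[0.0,[-0.006,-0.025,0],[-0.2,-1.2,-0.8]],[0.0,[-0.006,-0.025,0],[-0.2,-1.2,-0.8]],[0.0,[-0.006,-0.025,0],[-0.2,-1.2,-0.8]],[0.0,[-0.006,-0.025,0],[-0.2,-1.2,-0.8]],[0.0,[-0.006,-0.02,0],[-0.2,-1.2,-0.8]]]'
python3 - <<'E'
from h import *
T=tool(-15.6,20.05); c=np.array([530.8,-55.7,200]); tcp=c-28*T[:,2]-9*T[:,1]
goal(tcp,T)
E
```

```text
clock: 10.38
eef_pos: [534.5, 94.3, 241.6]
orientation: [2.301, 1.935, 0.139]
ft_force: [1.1, -0.0, -0.4]
gripper_width: 0.205
shift mm [ -21.1 -145.2  -18.4] turn deg [ -1.61 -10.78  -5.56]
```

```bash
python3 -m pendant '[[0.0,[-0.004,-0.022,0],[-0.2,-1.4,-0.7]],[0.0,[-0.004,-0.022,0],[-0.2,-1.4,-0.7]],[0.0,[-0.004,-0.022,0],[-0.2,-1.4,-0.7]],[0.0,[-0.004,-0.02,0],[-0.2,-1.4,-0.7]],[0.0,[-0.004,-0.015,0],[-0.2,-1.4,-0.7]],[0.0,[0,-0.01,0],[-0.2,-1.4,-0.7]],[0.0,[0,0,0],[0,0,0]]]'
python3 - <<'E'
from h import *
T=tool(-15.6,20.05); c=np.array([530.8,-55.7,200]); tcp=c-28*T[:,2]-9*T[:,1]
goal(tcp,T)
E
```

```text
clock: 10.97
eef_pos: [508.5, -24.9, 232.5]
orientation: [2.282, 1.764, 0.263]
ft_force: [-0.1, -0.2, -1.1]
gripper_width: 0.201
shift mm [  4.9 -25.9  -9.3] turn deg [-0.26 -2.57 -0.93]
```

```bash
python3 -m pendant '[[0.0,[0.002,-0.013,-0.004],[-0.1,-1.3,-0.5]],[0.0,[0.002,-0.011,-0.004],[-0.1,-1.2,-0.4]],[0.0,[0,0,0],[0,0,0]],[0.0,[0,0,0],[0,0,0]]]'
python3 - <<'E'
from h import *
T=tool(-15.6,20.05); c=np.array([530.8,-55.7,200]); tcp=c-28*T[:,2]-9*T[:,1]
goal(tcp,T)
for n in("top","side","wrist"): 
    f=grab(n,n+"10"); np.savez(f"pics/{n}10.npz",**{k:np.array(v) for k,v in f.items()})
a=cv2.imread("pics/top10.png");b=cv2.imread("pics/side10.png")
cv2.imwrite("pics/c10.png",np.hstack([cv2.resize(a[110:330,230:430],(400,440)),cv2.resize(b[120:340,240:440],(400,440))]))
E
```

```text
clock: 11.3
eef_pos: [512.2, -48.2, 222.0]
orientation: [2.272, 1.724, 0.303]
ft_force: [0.7, 0.1, -1.5]
gripper_width: 0.202
shift mm [ 1.2 -2.6  1.3] turn deg [-0.16 -0.22 -0.02]
```

View pics/c10.png

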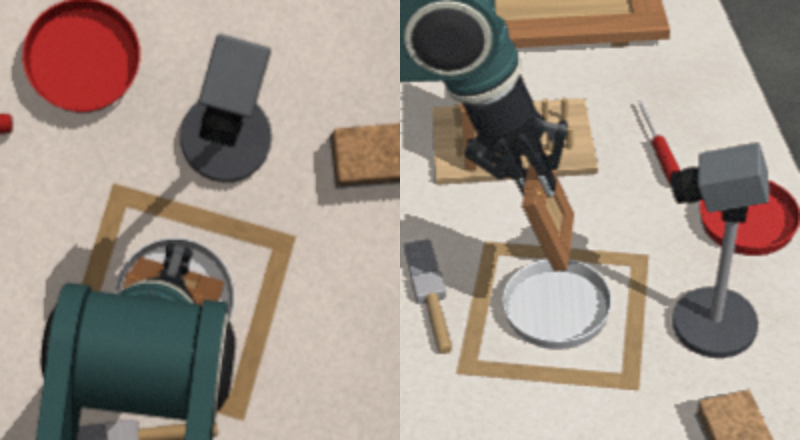

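View pics/wrist10.png

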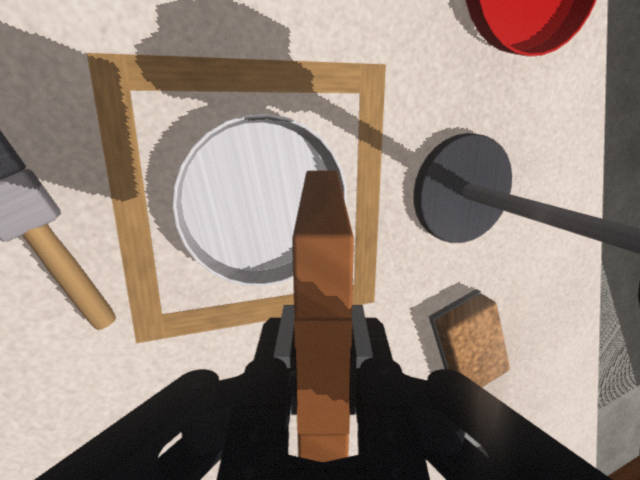

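Run:
```python
from h import *
o=status.get_obs();Tm=R.from_rotvec(o["orientation"]).as_matrix();p=o["eef_pos"]
X,Y,Z=Tm.T # tool
def fr(lx,ly,lz): # front coords: x=toolY, z=-toolZ, y = cross(z,x)
    nx=Y;nz=-Z;ny=np.cross(nz,nx);o0=p+88*Z;return o0+lx*nx+ly*ny+lz*nz
C=[[fr(9,a,b) for a,b in((-50,0),(50,0),(50,120),(-50,120))],[fr(-9,a,b) for a,b in((-50,0),(50,0),(50,120),(-50,120))]]
T=tool(-15.6,20.05);L=np.array([530.8,-55.7,200])+150*T[:,1];print("lens",L)
ring=[L+20*(np.cos(a)*T[:,0]+np.sin(a)*T[:,2]) for a in np.linspace(0,6.28,24)]
ring2=[q+35*T[:,1] for q in ring]
# housing
hb=[L+d*T[:,1]+sy*T[:,0]-sz*T[:,2] for d in(35,110) for sy,sz in((-29,-25),(29,-25),(29,25),(-29,25))]
for n,roi in(("top",(150,280,250,400)),("side",(170,270,270,430)),("wrist",(0,480,0,640))):
    f=load(f"pics/{n}10.npz");im=f["color"].copy();s=5 if n!="wrist" else 1
    y0,y1,x0,x1=roi;im=cv2.resize(im[y0:y1,x0:x1],None,fx=s,fy=s)
    for pts,col in((C[0],(0,255,0)),(C[1],(255,0,0)),(ring,(0,0,255)),(ring2,(0,255,255)),(hb[:4],(255,0,255)),(hb[4:],(255,255,0))):
        q=((proj(f,pts)-[x0,y0]+.5)*s-.5).astype(np.int32);cv2.polylines(im,[q],True,col,1)
    cv2.imwrite(f"pics/ov_{n}.png",im);print(im.shape)
```

```text
lens [666.5183407  -93.59324159 251.42600742]
(650, 750, 3)
(500, 800, 3)
(480, 640, 3)
```

View pics/ov_top.png

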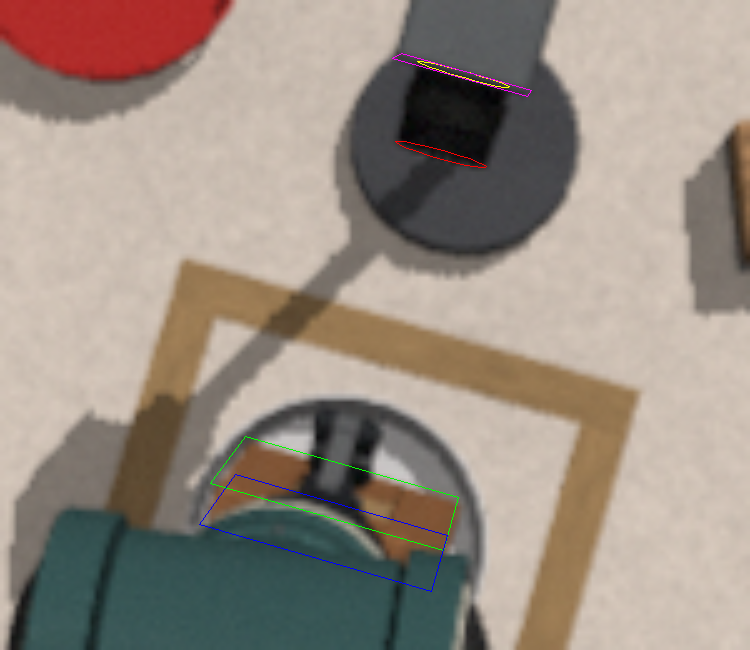

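View pics/ov_side.png

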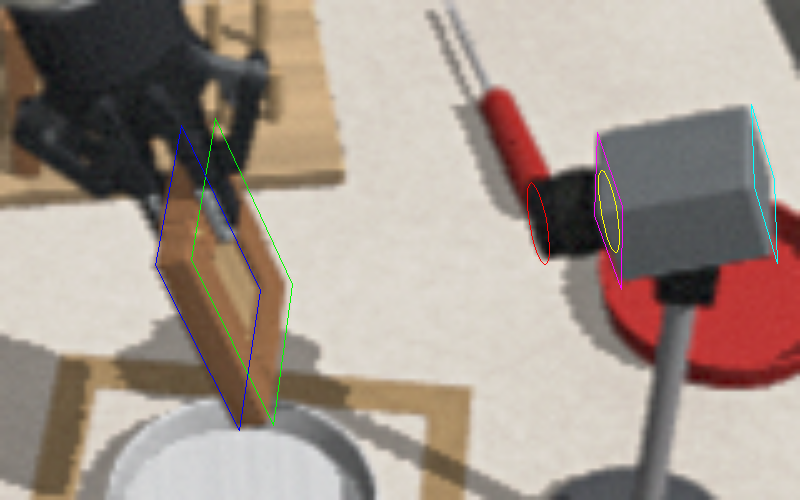

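View pics/ov_wrist.png

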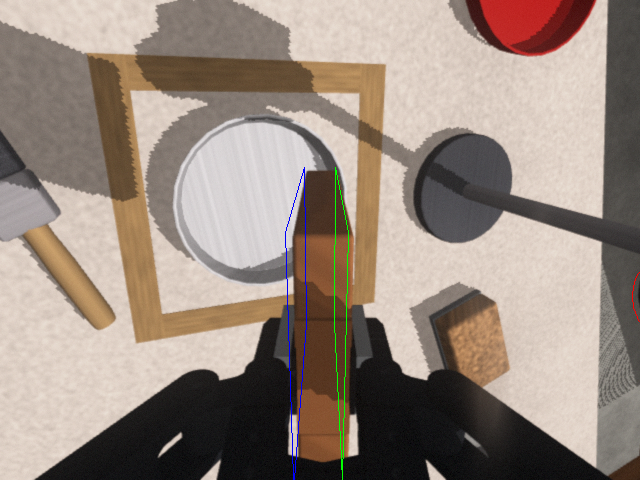

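The overlay is only a check. The predicted lens ring and housing fall on the camera in both views, and the predicted front outline matches the held one to about 1 px. I'll zoom in to measure the corners directly.

Run:
```python
from h import *
f=load("pics/side10.npz");c=f["color"][185:265,290:340];cv2.imwrite("pics/z_side.png",cv2.resize(c,None,fx=7.5,fy=7.5,interpolation=cv2.INTER_CUBIC))
f=load("pics/top10.npz");c=f["color"][225:275,280:350];cv2.imwrite("pics/z_top.png",cv2.resize(c,None,fx=10,fy=10,interpolation=cv2.INTER_CUBIC))
```

```text
(no output)
```

View pics/z_side.png

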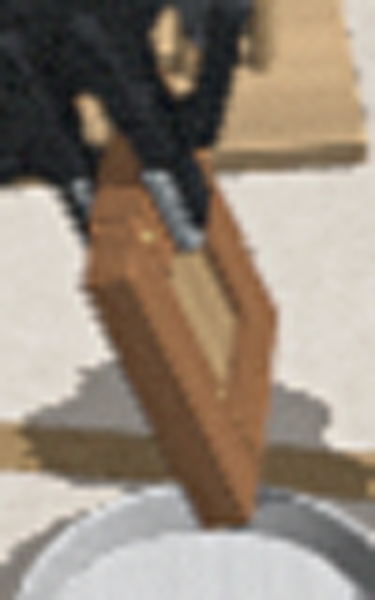

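View pics/z_top.png

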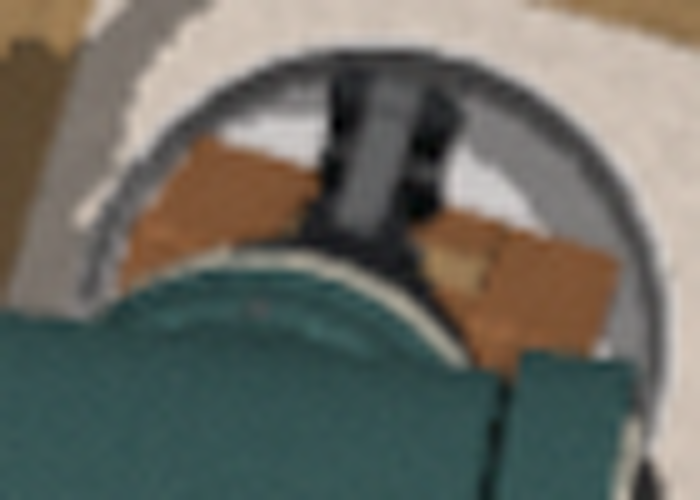

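Run:
```python
from h import *
t=load("pics/top10.npz");s=load("pics/side10.npz")
o=status.get_obs();Tm=R.from_rotvec(o["orientation"]).as_matrix();p=o["eef_pos"]
Y=Tm[:,1];Z=Tm[:,2];ny=np.cross(-Z,Y);f=lambda a,b,c:p+88*Z+a*Y+b*ny-c*Z
us=lambda u,v:(290+(u+.5)/7.5-.5,185+(v+.5)/7.5-.5)
ut=lambda u,v:(280+(u+.5)/10-.5,225+(v+.5)/10-.5)
for nm,a in(("near-top",(9,-50,120)),):
    X,g=tri(t,ut(620,260),s,us(128,272));print(nm,X,g,"pred",f(*a),"diff tool-front",(X-f(*a))@np.c_[Y,ny,-Z])
for nm,a,m in(("nt",(9,-50,120),us(128,272)),("nb",(9,-50,0),us(250,525)),("fb",(9,50,0),us(275,312)),("bt",(-9,-50,120),us(90,282)),("bb",(-9,-50,0),us(203,525))): print(nm,np.array(m)-proj(s,f(*a)))
for nm,a,m in(("nt",(9,-50,120),ut(620,260)),("ft",(9,50,120),ut(203,135)),("fb",(9,50,0),ut(205,138)),("nb",(9,-50,0),ut(620,260))): print(nm,np.array(m)-proj(t,f(*a)))
for n,fm in(("s",s),("t",t)): print(n,(proj(fm,f(9,0,60)+[5,0,0])-proj(fm,f(9,0,60))),(proj(fm,f(9,0,60)+[0,5,0])-proj(fm,f(9,0,60))),(proj(fm,f(9,0,60)+[0,0,5])-proj(fm,f(9,0,60))))
```

```text
near-top [ 503.64464914 -101.86794199  265.97864631] 21.536703219262826 pred [496.75366448 -95.49713825 255.50229749] diff tool-front [11.40728327 -4.27663356  7.02929501]
nt [[-1.20045302 -0.60960521]]
nb [[-1.40697947 -0.14243947]]
fb [[-1.8649639  -0.38225372]]
bt [[ 0.78836628 -0.53284656]]
bb [[-0.94801253 -1.20203053]]
nt [[ 3.34089484 -9.22454989]]
ft [[ 8.08119074 -8.3019592 ]]
fb [[1.2725934  1.42153568]]
nb [[0.26593285 1.35945808]]
s [[ 1.9727513  -0.22162951]] [[-0.3256074  -1.39238437]] [[ 0.01236482 -1.41947793]]
t [[ 0.0291903  -2.28351148]] [[-2.31170856 -0.02946952]] [[ 0.00696687 -0.35137885]]
```

The top-edge pairing was wrong: a 21 mm gap means the corners seen from above are the face's *bottom* ones. Paired properly, the residuals are about 1–2 px. I'll check the lens residual the same way, so the correction is relative to the lens.

Run:
```python
from h import *
s=load("pics/side10.npz");t=load("pics/top10.npz")
c=cv2.resize(s["color"][190:240,365:430],None,fx=8,fy=8,interpolation=cv2.INTER_CUBIC)
d=cv2.resize(t["color"][125:190,320:370],None,fx=6,fy=6,interpolation=cv2.INTER_CUBIC)
h=max(c.shape[0],d.shape[0]);o=np.zeros((h,c.shape[1]+d.shape[1],3),np.uint8);o[:c.shape[0],:c.shape[1]]=cv2.convertScaleAbs(c,alpha=1.6);o[:d.shape[0],c.shape[1]:]=cv2.convertScaleAbs(d,alpha=1.6);print(o.shape,c.shape)
cv2.imwrite("pics/z_lens.png",o)
T=tool(-15.6,20.05);L=np.array([530.8,-55.7,200])+150*T[:,1]
X,Y,Z=T.T
e=lambda q,a,b,k:((np.array(q)-[a,b]+.5)*k-.5).round(0).tolist()
for nm,P in(("lens",L),("hous front up far(+y)",L+35*Y-29*X*-1-25*Z),("a",L+35*Y+29*X-25*Z),("b",L+35*Y-29*X-25*Z),("c",L+35*Y-29*X+25*Z),("d",L+110*Y+29*X-25*Z),("e",L+110*Y-29*X-25*Z)):
    print(nm,P.round(0),"side",e(proj(s,P)[0],365,190,8),"top",e(proj(t,P)[0],320,125,6))
```

```text
(400, 820, 3) (400, 520, 3)
lens [667. -94. 251.] side [102.0, 198.0] top [109.0, 335.0]
hous front up far(+y) [698. -72. 287.] side [196.0, 53.0] top [52.0, 220.0]
a [698. -72. 287.] side [196.0, 53.0] top [52.0, 220.0]
b [ 682. -128.  287.] side [192.0, 186.0] top [213.0, 266.0]
c [ 699. -133.  240.] side [234.0, 304.0] top [218.0, 258.0]
d [766. -91. 313.] side [443.0, 7.0] top [111.0, 7.0]
e [ 750. -147.  313.] side [447.0, 141.0] top [274.0, 53.0]
```

View pics/z_lens.png

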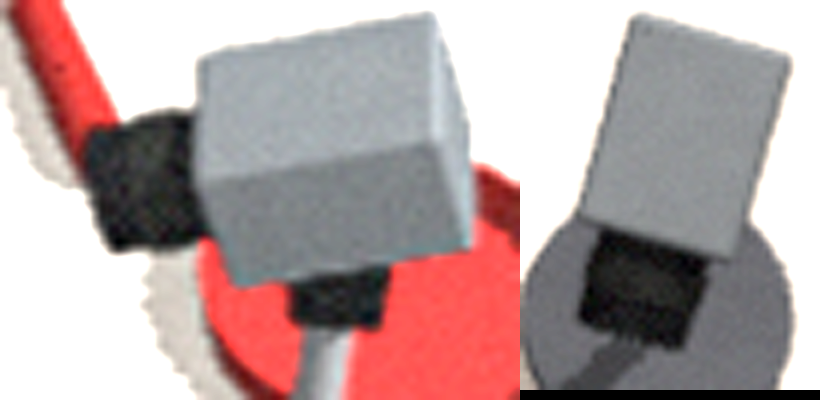

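Relative to the lens, the held front sits about 2–3 mm too far back (-x) and is otherwise on target. Applying a small trim.

```bash
python3 -m pendant '[[0.0,[0.0025,-0.0025,0.001],[-0.2,-0.2,0]],[0.0,[0,0,0],[0,0,0]],[0.0,[0,0,0],[0,0,0]]]'
python3 - <<'E'
from h import *
T=tool(-15.6,20.05); c=np.array([532.8,-55.9,200.3]); tcp=c-28*T[:,2]-9*T[:,1]
goal(tcp,T)
E
```

```text
clock: 11.7
eef_pos: [515.7, -49.2, 224.0]
orientation: [2.264, 1.725, 0.304]
ft_force: [-0.8, -0.4, -1.7]
gripper_width: 0.203
shift mm [-0.3 -1.8 -0.4] turn deg [ 0.06  0.   -0.19]
```

```bash
python3 -m pendant '[[0.0,[0,-0.0015,0],[0,0,-0.2]],[0.0,[0,0,0],[0,0,0]],[0.0,[0,0,0],[0,0,0]],[0.0,[0,0,0],[0,0,0]],[0.0,[0,0,0],[0,0,0]],[0.0,[0,0,0],[0,0,0]],[0.0,[0,0,0],[0,0,0]],[0.0,[0,0,0],[0,0,0]]]'
python3 - <<'E'
from h import *
T=tool(-15.6,20.05); c=np.array([532.8,-55.9,200.3]); tcp=c-28*T[:,2]-9*T[:,1]
goal(tcp,T);print(status.get_obs()["joint_vel"].round(3))
s=grab("side","side11");t=grab("top","top11")
o=status.get_obs();Tm=R.from_rotvec(o["orientation"]).as_matrix();p=o["eef_pos"]
c1=cv2.resize(s["color"][185:265,290:340],None,fx=7.5,fy=7.5,interpolation=cv2.INTER_CUBIC);c2=cv2.resize(t["color"][225:275,280:340],None,fx=7,fy=7,interpolation=cv2.INTER_CUBIC)
o=np.zeros((600,800,3),np.uint8);o[:,:375]=c1;o[:350,375:795]=c2;cv2.imwrite("pics/z11.png",o)
E
```

```text
clock: 12.37
eef_pos: [515.8, -50.5, 224.2]
orientation: [2.267, 1.721, 0.303]
ft_force: [-0.0, -0.0, -1.4]
gripper_width: 0.201
shift mm [-0.4 -0.5 -0.7] turn deg [0.06 0.   0.01]
[-0.     0.001  0.002 -0.001  0.001 -0.001]
```

View pics/z11.png

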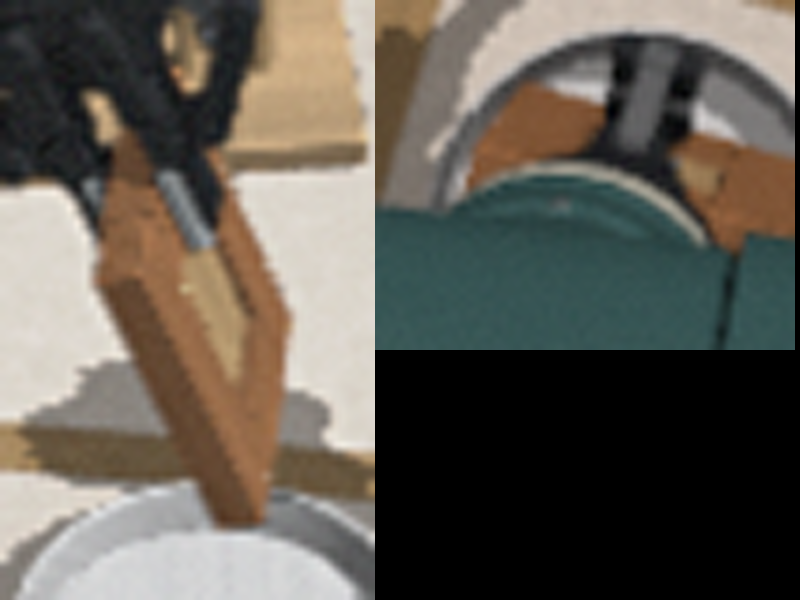

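View pics/side11.png

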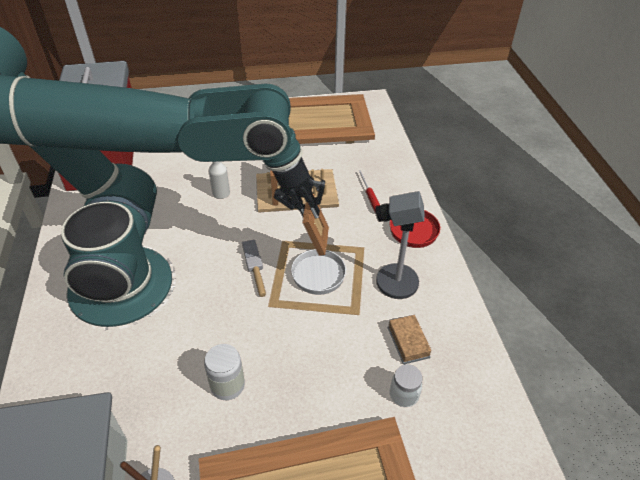

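Run:
```python
from h import *
s=eyes.grab_frame("side");t=eyes.grab_frame("top")
T=tool(-15.6,20.05);c=np.array([530.8,-55.7,200.]);X,Y,Z=T.T
us=lambda u,v:(290+(u+.5)/7.5-.5,185+(v+.5)/7.5-.5)
ut=lambda u,v:(280+(u-375+.5)/7-.5,225+(v+.5)/7-.5)
for nm,a,b,m in(("nt",-50,60,us(140,272)),("nb",-50,-60,us(268,523)),("fb",50,-60,us(291,313))): print(nm,np.array(m)-proj(s,c+a*X-b*Z))
q=c+50*X+60*Z;print("top fb",np.array(ut(518,84))-proj(t,q))
```

```text
nt [[-0.10714763 -1.14513283]]
nb [[ 0.32572966 -1.01221898]]
fb [[-0.41784645 -0.81574446]]
top fb [[-0.18809205  0.23324694]]
```

```bash
python3 -m pendant '[[0.0,[0,0,-0.001],[0,0,0]],[0.0,[0,0,0],[0,0,0]],[0.0,[0,0,0],[0,0,0]],[0.0,[0,0,0],[0,0,0]]]'
python3 - <<'E'
from h import *
T=tool(-15.6,20.05); c=np.array([532.8,-55.9,200.3]); goal(c-28*T[:,2]-9*T[:,1],T)
manip.job_done()
E
```

```text
clock: 12.9
eef_pos: [515.8, -50.5, 223.1]
orientation: [2.267, 1.721, 0.303]
ft_force: [0.9, 0.4, -0.6]
gripper_width: 0.205
shift mm [-0.4 -0.5  0.5] turn deg [ 0.05 -0.    0.01]
the job is handed in; nothing more can be done
```

The job is handed in at 12.9 s, with the narrow front still held at the show point. No verdict comes back.

- **Dish:** I towed the aluminium dish along the bench from inside its rim, without lifting it. It ended about 6 mm from the middle of the taped square, with about 14 mm or more to the tape.
- **Front:** I gripped the narrow front by its top rail at 60 N, lifted it straight out of the rack and carried it to the show point over the dish.

**Last checks:**
- The tool pose was within about 1 mm and 0.1° of target.
- The last pictures, taken before a final 1 mm lowering, put the face corners within about 1 px (2–3 mm) of where they belong; I did not picture it again after that.
- The wrist force showed only the front's own weight, so it was touching nothing.
- The other fronts, bench items and camera looked unmoved in the last side picture.

**Disagreements:**
- The wrist camera read about 4 mm off the top camera in x. I trimmed the front's distance using the top and side views relative to the lens.
- One attempt to triangulate a corner paired the wrong corners (a 21 mm gap) and I threw it out.
- The top edge was too hidden by the gripper to measure directly, so its level rests on the tool angle and the lower corners.

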